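Hold the bench power key switch on

ROBOT

A 6-joint arm with a two-finger parallel gripper is mounted at the origin on the work surface; the furniture and walls round the work are solid. World frame = base frame: x ahead of the robot, y to its left, z up, the work surface at z = 0. Lengths are in m, angles in rad, forces in N, time in s.
With the tool pointing down it reaches from about 0.4 to 0.925 m from the base axis. Payload 3.4 kg.
Tool frame: the origin (TCP) lies midway between the tips of the shut fingers; the grasp point (between the pads) lies 19 mm behind it; z points along the fingers, y is the line along which they close (so a half turn about z gives the same grasp; the last joint's range is limited). The gripper opens to 85 mm and grips with 20 to 120 N. Pads are 22 mm wide; open, the fingers measure 114 mm over their backs; the gripper's body (76 mm by 85 mm) begins 54 mm behind the grasp point. The pads swing forward as they close: fully open they stand 13 mm farther back than shut.
Start: joints at [1.113, 0.307, 1.506, -0, 1.328, -0.073], TCP at [0.215, 0.533, 0.231] pointing down, gripper open.
Joint ranges: [-3.12, 3.12], [-1.05, 2.28], [0.14, 2.33], [-1.42, 4.57], [0.1, 2.73], [-2.68, 2.68]. Speed limits (rad/s): [2.57, 2.57, 3.14, 3.14, 3.14, 3.14].

INTERFACE

Orientations are given as a unit quaternion [x, y, z, w].
In Python, from workcell import env, read_camera gives the robot as it stands.
- The arm moves only by the tool drive_tool, never from a script. Its argument "deltas" is a list that holds one entry, the list of rows, each a list of 6 numbers: the shift along the tool's x, y, z in m, then the turn, a rotation vector about the tool's x, y, z in rad. A call has 1 to 20 rows; each row is the pose to reach, as a shift and turn from the pose commanded when the call began, along the tool's axes at that moment; what a row does not reach only later rows make up. A row lasts 1/10 s, in which the tool goes at most 50 mm and 8.59 degrees, less where a joint would pass 70% of its speed; a pose out of reach is approached as far as the arm can. A call with a gripper value outside its range is refused whole. "jaw" is the opening, from -1 (shut) to 1 (fully open), set as the call begins (left out, the last holds). The fingers move at their own pace and stop on an object; "newtons" is the grip in N (left out, the last holds). Time passes only in rows, so rows that repeat a pose let the fingers close. It gives the time, the measured TCP pose, the force and the opening at its end, in the units of the state.
- env.sense(): the state, without advancing time (a new reading comes with each control period).
- read_camera(name): name is "side" or "top" or "wrist"; returns a dict with "image" (384x512x3 uint8, red, green, blue), "mtx" (3x3 intrinsics, pixels), "rvec" (rotation vector, rad) and "tvec" (3), from world to camera coordinates, as OpenCV has them; the wrist camera has in their place "tool_from_camera" (4x4, takes a point from camera to tool coordinates, whose origin is the TCP and whose axes are the flange's). Camera axes: x right, y down, z forward; pixel columns grow to the right and rows downward; lengths in m; the calibration is good to about 2 mm. A picture is of the moment at which its call begins: read the wrist's pose just before it. There is no depth.
- env.close_job(): hands the job in, once; it reports no verdict.
The state is a dict: "time_s": time; "joint_pos": joint angles; "qd": joint speeds; "tau": joint torques, N m; "ee_pos": TCP position; "ee_rot": TCP orientation; "force": force on the tool from outside, world axes, zero at the start; "ft_torque": the same for the moment, N m; "opening": finger opening in m.
Only numpy, scipy, OpenCV 4.12 (cv2) and the standard library are available. Lean on these libraries where they do the work, as an engineer would, in place of code of your own. Each camera call takes 0.05 s, during which the arm holds its last target. There are 200 camera calls.

TASK

Start up the bench power station: turn the knob of its swivel cover clockwise until the cover clicks over and stays clear of the keyhole, then take the black-headed key from its rest, push it fully home into the lock past the two sticky pins (wiggle it a little if it sticks) and turn it a quarter turn clockwise to its stop. The switch springs back, so finish while still gripping the key and holding it turned; leave the other things on the bench where they are.

Things in the scene. Friction and masses are not known exactly. Their poses are not given: they have to be found in the camera images.
- station: bench power station, a grey steel box fixed to the table, 110 (x) x 150 (y) x 60 mm high; origin at the centre of its underside, z up. On its top: the brass lock at its own (0, -36) mm and the pivot of the swivel cover at (0, +36) mm. Its place and yaw (up to 0.4 rad either way) vary, and it may stand on the left or on the right of the key rest.
- cover_knob (a point): centre of the top face of the swivel cover's black bar knob, on the pivot axis, 103 mm above the table. Bar 12 mm thick (its x), 38 long (its y), 30 high; everything below the bar (32 mm flange, steel hub and arm) lies 27 mm or more below this point. The arm points along the point's -y and ends in a 43 mm disc 72 mm from the pivot, which hides the keyhole while closed.
- cover (a joint): angle of the swivel cover, rad, growing clockwise seen from above: 0 covers the keyhole, 1.2 is fully open (stops at both). A toggle spring holds it at either stop: up to 0.6 rad it drives the cover back (at most about 0.1 N m), beyond that it drives it on to 1.2. No key can enter before the cover is open.
- keyway (a point): centre of the keyhole's mouth, on the face of the brass lock plug, 64 mm above the table (under the cover's disc at the start); turns with the plug. z up, x along the slot. Slot 16 mm (x) x 8 mm (y), 34 mm deep, vertical, with a 45 degree lead-in 2 mm wide all round. The key fits either way round (half turn).
- lock (a joint): turn of the lock plug, rad, growing clockwise seen from above: 0 at rest, where the key goes in, to 1.571 at the stop (a quarter turn). A spring turns it back (0.03 N m at rest, 0.10 N m at the stop). The key has about 0.15 to 0.25 rad of play in the slot, so the key itself must turn that much farther than the plug.
- key: the key, standing upright with its blade in the slot of the key rest; 60 g. Origin on its axis at the underside of its steel collar; z up towards the head, x along its width. Blade 14 mm (x) x 6 mm (y), 30 mm long, the last 6 tapering to 8 mm wide; collar 26 x 16 mm, 4 thick; above it a flat black head 32 mm wide (x), 10 thick (y), from 4 to 44 mm above the origin, to be gripped across its 10 mm.
- key_tip (a point): end of the key's blade, on its axis, 30 mm below the key's origin. In the slot the tip meets two sticky spring pins that stick out 3 mm from the slot's ends, 11 mm (at +x) and 20 mm (at -x) below the lock's face; each yields sideways when the key is pushed down with about 5 to 15 N, less while it is wiggled.
- key_rest: aluminium block fixed to the table, 70 (x) x 56 (y) x 45 mm high on a thin rubber foot, with a vertical slot along its x in which the key stands, the collar resting on the top; origin at the centre of its underside
- drive_b: bystander: loose silvery disk drive, 70 x 100 x 12 mm, lying flat near the front; origin at the centre of its underside
- paste_pot: bystander: small loose pot with a white lid, 38 mm across, 36 mm high; origin at the centre of its underside
- yellow_screwdriver: bystander: loose yellow-handled screwdriver, 156 mm long, lying; origin at the centre of its underside
There are look-alikes about, which are no part of the job. Leave any yellow look-alike of the key alone.

How it is judged:
By the outcome, as a careful person would: the job done as asked, in the order asked, and still so for the second after the job is handed in, while the arm keeps its last pose, push and grip.
It also fails if it takes over 58 s, if anything falls off the work surface, if the arm or the gripper's body presses on something with over 40 N, if the wrist force passes 120 N, or if a joint passes its speed limit or range.

## Working session

There is one attempt and no reset: what is moved stays moved. The work goes in short steps, Python scripts to look and compute and a tool call to move; the robot and the scene stay as the last step left them, time stands still between calls to the robot, and variables do not carry over. Pictures are saved under pics/ and viewed, on a budget of 10 in all, crops included, one or two more only if the job needs it, and the job is handed in when it is done.

Besides the shell and the picture viewer there is one more tool, called by a JSON object that holds its "fn" and its "kwargs", one argument or row to a line. drive_tool: Moves the arm, as the interface text tells. Its arguments: {"type":"object","properties":{"deltas":{"type":"array","items":{"type":"array","items":{"type":"array","items":{"type":"number"}}}},"jaw":{"type":"number"},"newtons":{"type":"number"}},"required":["deltas"]}

```bash
mkdir -p pics; ls; cat > h.py <<'E'
import numpy as np, cv2
from scipy.spatial.transform import Rotation as R
from workcell import env, read_camera
def cam(name):
    s=env.sense(); c=read_camera(name)
    K=np.array(c["mtx"],float)
    if name=="wrist":
        T=np.eye(4);T[:3,:3]=R.from_quat(s["ee_rot"]).as_matrix();T[:3,3]=s["ee_pos"]
        W=T@np.array(c["tool_from_camera"])
        W2C=np.linalg.inv(W)
    else:
        W2C=np.eye(4);W2C[:3,:3]=cv2.Rodrigues(np.array(c["rvec"],float))[0];W2C[:3,3]=np.ravel(c["tvec"])
    return c["image"],K,W2C
def plane(K,W2C,uv,z):
    C=np.linalg.inv(W2C); d=C[:3,:3]@np.linalg.inv(K)@np.array([uv[0],uv[1],1.]); o=C[:3,3]
    return o+d*(z-o[2])/d[2]
def proj(K,W2C,p):
    q=K@(W2C@np.append(p,1))[:3]; return q[:2]/q[2]
def save(img,n,f=1.5): cv2.imwrite(n,cv2.resize(img[:,:,::-1],None,fx=f,fy=f,interpolation=cv2.INTER_CUBIC))
E
python3 - <<'E'
from h import *
print({k:np.round(v,3) for k,v in env.sense().items()})
for n in("top","side"):
    i,K,W=cam(n); save(i,f"pics/{n}0.png"); np.savez(f"{n}0.npz",i=i,K=K,W=W)
    print(n,K[0,0],np.linalg.inv(W).round(3).tolist())
E
```

```text
pics
{'time_s': np.float64(0.0), 'joint_pos': array([ 1.113,  0.308,  1.508,  0.   ,  1.328, -0.073]), 'qd': array([ 0.001, -0.001,  0.001, -0.   , -0.   ,  0.002]), 'tau': array([ 2.0000e-03, -4.5755e+01, -2.5192e+01, -0.0000e+00,  1.3000e-02,
       -0.0000e+00]), 'ee_pos': array([0.215, 0.533, 0.23 ]), 'ee_rot': array([ 0.191,  0.982, -0.001, -0.   ]), 'force': array([-0.175, -0.392,  0.24 ]), 'ft_torque': array([-0.013, -0.041, -0.032]), 'opening': np.float64(0.085)}
top 395.6191930164163 [[0.017, -0.981, 0.194, 0.211], [-0.999, -0.023, -0.029, 0.01], [0.032, -0.194, -0.981, 1.161], [0.0, 0.0, 0.0, 1.0]]
side 402.4664416923396 [[-0.986, 0.048, -0.161, 0.621], [0.166, 0.413, -0.895, 0.937], [0.024, -0.909, -0.415, 0.543], [0.0, 0.0, 0.0, 1.0]]
```

View pics/top0.png

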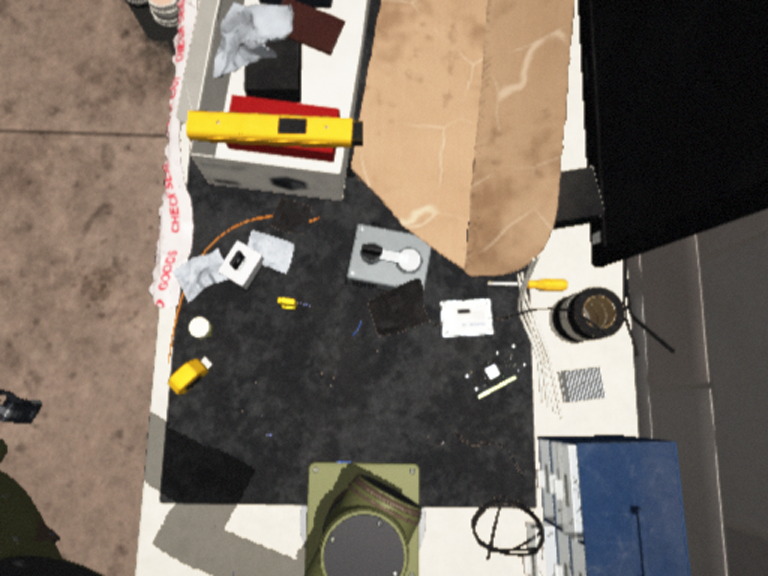

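View pics/side0.png

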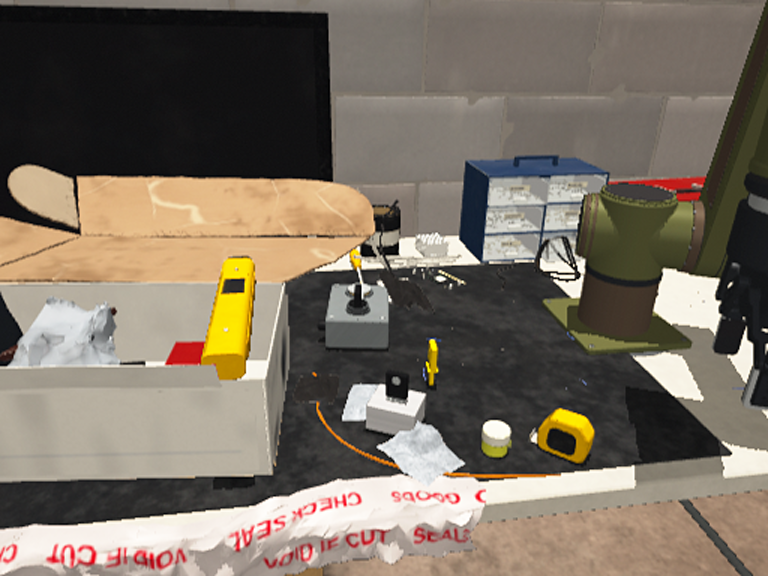

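The top view shows the station at about (388,257), with its knob at (371,252) and its disc at (408,260). The white key rest with the black key is at (240,262) and the yellow look-alike is at (287,302). The side view has the knob at (357,292) and the key head at (397,384). I'll take coarse positions from these, then look with the wrist camera.

```bash
python3 - <<'E'
from h import *
t=np.load("top0.npz"); a=lambda uv,z: plane(t["K"],t["W"],np.array(uv)/1.5,z).round(3)
s=np.load("side0.npz"); b=lambda uv,z: plane(s["K"],s["W"],np.array(uv)/1.5,z).round(3)
print("knob",a((371,252),.103),b((357,286),.103)); print("disc",a((408,260),.075),b((358,300),.075))
print("key",a((239,259),.09),b((397,375),.09)); print("pot",a((199,327),.036),b((495,428),.036)); print("yellowkey",a((287,302),.05),b((433,345),.09))
i,K,W=cam("wrist"); print((env.sense()["ee_rot"]).round(3)); Ci=np.linalg.inv(W); print(Ci.round(3))
for n,p in (("rest TL",(228,240)),("TR",(263,251)),("BR",(250,286)),("BL",(220,272))): print(n,a(p,.047))
for n,p in (("st TL",(358,224)),("TR",(430,228)),("BR",(426,288)),("BL",(350,280))): print(n,a(p,.06))
E
```

```text
knob [ 0.482 -0.005  0.103] [ 0.492 -0.011  0.103]
disc [ 0.476 -0.076  0.075] [ 0.49  -0.013  0.075]
key [0.466 0.237 0.09 ] [0.472 0.255 0.09 ]
pot [0.345 0.315 0.036] [0.349 0.318 0.036]
yellowkey [0.395 0.15  0.05 ] [0.404 0.182 0.09 ]
[ 0.191  0.982 -0.001 -0.   ]
[[ 0.373  0.882  0.286  0.143]
 [ 0.928 -0.355 -0.116  0.56 ]
 [-0.001  0.309 -0.951  0.373]
 [ 0.     0.     0.     1.   ]]
rest TL [0.514 0.27  0.047]
TR [0.493 0.201 0.047]
BR [0.424 0.222 0.047]
BL [0.45  0.281 0.047]
st TL [0.548 0.02  0.06 ]
TR [ 0.544 -0.119  0.06 ]
BR [ 0.426 -0.112  0.06 ]
BL [0.438 0.033 0.06 ]
```

{"fn": "drive_tool", "kwargs": {
  "deltas": [
    [[-0.307,-0.187,-0.07,0,0,1.49],[-0.307,-0.187,-0.07,0,0,1.49],[-0.307,-0.187,-0.07,0,0,1.49],[-0.307,-0.187,-0.07,0,0,1.49],[-0.307,-0.187,-0.07,0,0,1.49],[-0.307,-0.187,-0.07,0,0,1.49],[-0.307,-0.187,-0.07,0,0,1.49],[-0.307,-0.187,-0.07,0,0,1.49],[-0.307,-0.187,-0.07,0,0,1.49],[-0.307,-0.187,-0.07,0,0,1.49],[-0.307,-0.187,-0.07,0,0,1.49],[-0.307,-0.187,-0.07,0,0,1.49]]
  ]
}}

```text
time_s: 1.35
ee_pos: [0.4298, 0.2447, 0.3011]
ee_rot: [0.805, 0.594, -0.0, -0.0]
force: [-0.8, 0.6, -0.1]
opening: 0.0855
```

```bash
python3 - <<'E'
from h import *
i,K,W=cam("wrist"); save(i,"pics/w1.png"); np.savez("w1.npz",i=i,K=K,W=W); print(env.sense()["joint_pos"].round(3))
print(np.linalg.inv(W).round(3))
E
```

```text
[ 0.432  0.144  1.55  -0.     1.448  0.732]
[[ 0.956 -0.28  -0.09   0.454]
 [-0.294 -0.909 -0.294  0.318]
 [ 0.001  0.308 -0.951  0.444]
 [ 0.     0.     0.     1.   ]]
```

View pics/w1.png

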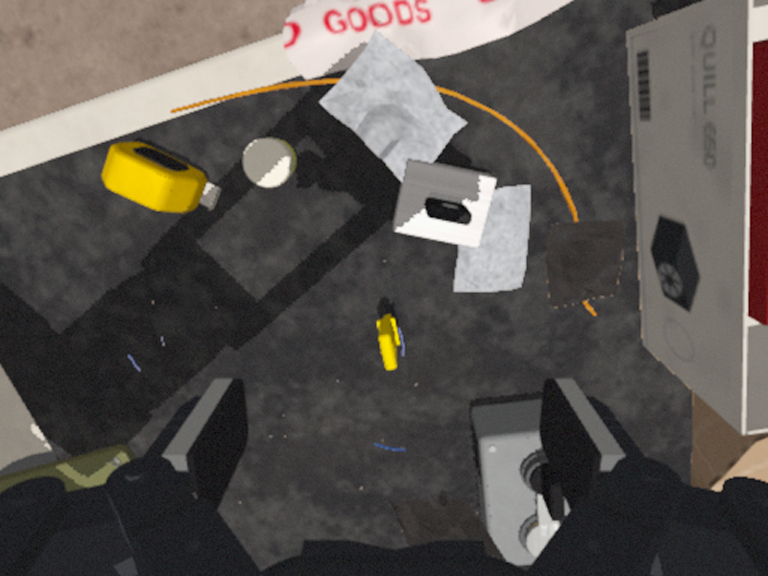

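{"fn": "drive_tool", "kwargs": {
  "deltas": [
    [[-0.283,0.14,0,0,0,-0.2],[-0.283,0.14,0,0,0,-0.2],[-0.283,0.14,0,0,0,-0.2],[-0.283,0.14,0,0,0,-0.2],[-0.283,0.14,0,0,0,-0.2],[-0.283,0.14,0,0,0,-0.2],[-0.283,0.14,0,0,0,-0.2],[-0.283,0.14,0,0,0,-0.2],[-0.283,0.14,0,0,0,-0.2]]
  ]
}}

```text
time_s: 2.3
ee_pos: [0.479, -0.0668, 0.3011]
ee_rot: [0.742, 0.67, 0.0, -0.001]
force: [1.1, -0.0, 0.5]
opening: 0.0857
```

```bash
python3 - <<'E'
from h import *
i,K,W=cam("wrist"); save(i,"pics/w2.png"); np.savez("w2.npz",i=i,K=K,W=W); print(env.sense()["joint_pos"].round(3),env.sense()["ee_pos"])
print(np.linalg.inv(W).round(3))
E
```

```text
[-2.250e-01  1.280e-01  1.570e+00  1.000e-03  1.445e+00 -1.240e-01] [ 0.4788324  -0.06619088  0.30112755]
[[ 0.995 -0.097 -0.031  0.488]
 [-0.101 -0.947 -0.305  0.01 ]
 [ 0.     0.307 -0.952  0.444]
 [ 0.     0.     0.     1.   ]]
```

View pics/w2.png

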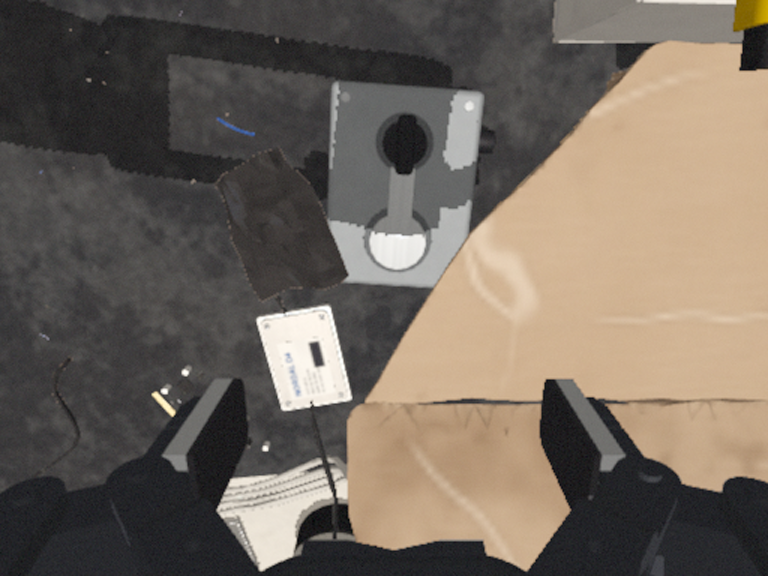

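The wrist view shows the knob bar at about (404,144), with the arm running to the disc at (398,240). The station's top corners are at (332,82), (484,92) and (328,283). A brown box flap overhangs near the lock at lower right, so I need its height. I'll refine the positions and measure the flap.

```bash
python3 - <<'E'
from h import *
w=np.load("w2.npz"); a=lambda uv,z: plane(w["K"],w["W"],np.array(uv)/1.5,z).round(4)
i=w["i"]; hsv=cv2.cvtColor(i,cv2.COLOR_RGB2HSV)
m=(hsv[...,2]<40).astype(np.uint8); m[:75]=0;m[125:]=0;m[:,:245]=0;m[:,:][:,295:]=0
m=cv2.morphologyEx(m,cv2.MORPH_OPEN,np.ones((3,3)))
for lo in (14,20,28,40):
    mm=((hsv[...,2]<lo)&(m>0)).astype(np.uint8); c=max(cv2.findContours(mm,0,1)[0],key=cv2.contourArea,default=None)
    if c is not None: print(lo,cv2.minAreaRect(c),a(np.array(cv2.minAreaRect(c)[0])*1.5,.103))
c=i[60:180,200:340]; cv2.imwrite("pics/c2.png",cv2.resize(c[:,:,::-1],None,fx=5,fy=5,interpolation=cv2.INTER_CUBIC))
for n,p,z in (("TL",(332,82),.06),("TR",(484,92),.06),("BL",(328,283),.06),("knob",(404,144),.103),("disc",(398,240),.072)): print(n,a(p,z))
# flap: triangulate tip between top and wrist, via rays
def ray(f,uv):
    d=np.load(f);C=np.linalg.inv(d["W"]);v=C[:3,:3]@np.linalg.inv(d["K"])@np.array([uv[0]/1.5,uv[1]/1.5,1]);return C[:3,3],v/np.linalg.norm(v)
def tri(*r):
    A=sum(np.eye(3)-np.outer(v,v) for o,v in r);b=sum((np.eye(3)-np.outer(v,v))@o for o,v in r);return np.linalg.solve(A,b).round(3)
print("flap crease end",tri(ray("top0.npz",(468,238)),ray("w2.npz",(640,403))) )
print("flap corner",tri(ray("top0.npz",(466,271)),ray("w2.npz",(353,405))) )
print("flap white vein",tri(ray("top0.npz",(420,215)),ray("w2.npz",(510,270))) )
E
```

```text
20 ((266.0, 115.0), (0.0, 0.0), 0.0) [ 0.4887 -0.024   0.103 ]
28 ((264.8783874511719, 105.270263671875), (9.04194450378418, 3.2879798412323), 80.53767395019531) [ 0.4886 -0.0146  0.103 ]
40 ((270.0000305175781, 95.50000762939453), (30.405588150024414, 33.23401641845703), 45.0) [ 0.4944 -0.0059  0.103 ]
TL [0.4482 0.0386 0.06  ]
TR [0.5539 0.0212 0.06  ]
BL [ 0.4246 -0.1079  0.06  ]
knob [ 0.4937 -0.0063  0.103 ]
disc [ 0.4832 -0.0761  0.072 ]
flap crease end [ 0.53  -0.139  0.24 ]
flap corner [ 0.442 -0.174  0.137]
flap white vein [ 0.557 -0.096  0.106]
```

View pics/c2.png

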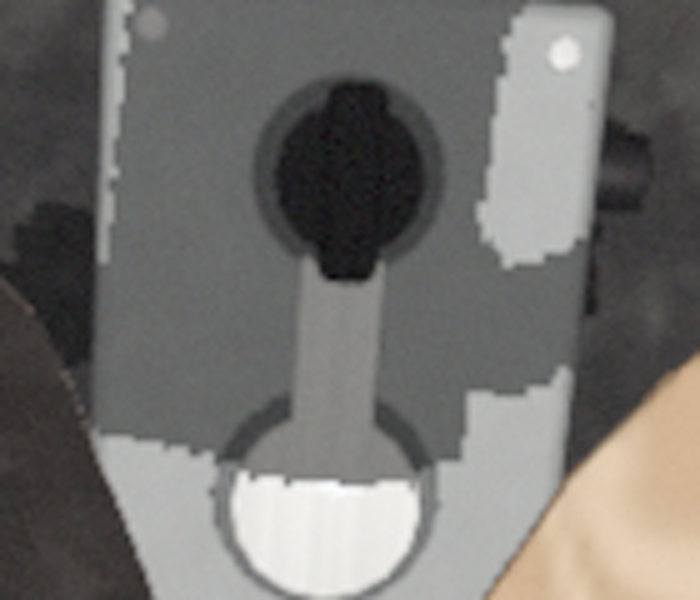

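```bash
cat >> h.py <<'E'
def ray(f,uv):
    d=np.load(f);C=np.linalg.inv(d["W"]);v=C[:3,:3]@np.linalg.inv(d["K"])@np.array([uv[0]/1.5,uv[1]/1.5,1]);return C[:3,3],v/np.linalg.norm(v)
E
python3 - <<'E'
from h import *
o1,u=ray("w2.npz",(640,62));_,v=ray("w2.npz",(375,390)); n1=np.cross(u,v)
for q in (((365,175),(458,262)),((362,178),(425,233))):
  for p in q:
    o,d=ray("top0.npz",p); t=n1@(o1-o)/(n1@d); print(p,(o+d*t).round(3))
# side view: cast flap front edge points at the heights found
E
python3 - <<'E'
from h import *
i=np.load("side0.npz")["i"][90:250,150:310]
cv2.imwrite("pics/side_c.png",cv2.resize(i[:,:,::-1],None,fx=3.7,fy=3.7,interpolation=cv2.INTER_CUBIC))
E
```

```text
(365, 175) [ 0.86   0.008 -0.471]
(458, 262) [ 0.433 -0.143  0.244]
(362, 178) [0.512 0.013 0.392]
(425, 233) [ 0.467 -0.085  0.289]
```

View pics/side_c.png

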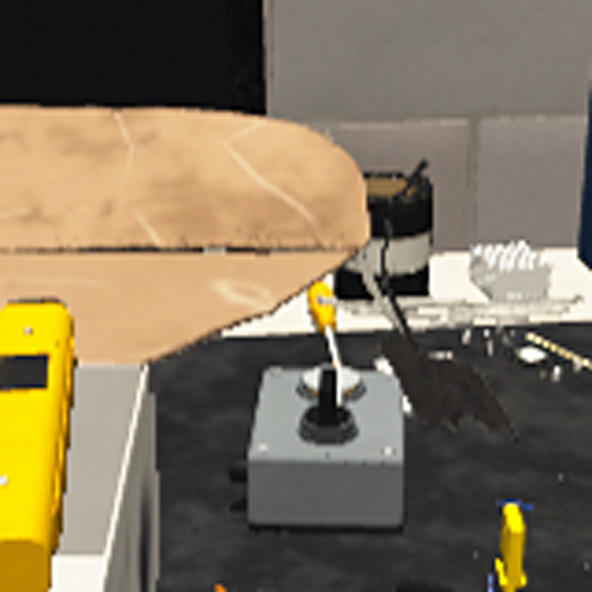

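```bash
python3 - <<'E'
from h import *
o1,u=ray("side0.npz",(286,282));_,v=ray("side0.npz",(358,245)); n1=np.cross(u,v)
for f,P in (("w2.npz",((655,45),(560,150),(470,240),(420,320),(370,395))),("top0.npz",((352,160),(400,210),(430,236),(465,268)))):
  for p in P:
    o,d=ray(f,p); t=n1@(o1-o)/(n1@d); print(f,p,(o+d*t).round(3))
E
```

```text
w2.npz (655, 45) [0.642 0.035 0.124]
w2.npz (560, 150) [ 0.586 -0.018  0.128]
w2.npz (470, 240) [ 0.528 -0.066  0.136]
w2.npz (420, 320) [ 0.493 -0.118  0.13 ]
w2.npz (370, 395) [ 0.453 -0.173  0.125]
top0.npz (352, 160) [0.655 0.034 0.117]
top0.npz (400, 210) [ 0.557 -0.057  0.125]
top0.npz (430, 236) [ 0.509 -0.112  0.125]
top0.npz (465, 268) [ 0.451 -0.175  0.126]
```

The flap edge runs at z ≈ 0.13, about 42 mm clear of the lock and 81 mm clear of the knob, so the gripper body passes above it. The knob is at (0.495,-0.007) and the station yaw is about -0.16. Next I go down onto the knob.

{"fn": "drive_tool", "kwargs": {
  "deltas": [
    [[0.03,0.005,0.03,0,0,0.06],[0.06,0.01,0.07,0,0,0.06],[0.06,0.01,0.11,0,0,0.06],[0.06,0.01,0.15,0,0,0.06],[0.06,0.01,0.18,0,0,0.06],[0.06,0.01,0.2,0,0,0.06],[0.06,0.01,0.215,0,0,0.06],[0.06,0.01,0.218,0,0,0.06],[0.06,0.01,0.218,0,0,0.06]]
  ]
}}

```text
time_s: 3.25
ee_pos: [0.4949, -0.0071, 0.0832]
ee_rot: [0.762, 0.648, -0.0, -0.0]
force: [0.3, 0.1, 0.3]
opening: 0.0853
```

{"fn": "drive_tool", "kwargs": {
  "deltas": [
    [[0,0,0,0,0,0],[0,0,0,0,0,0],[0,0,0,0,0,0],[0,0,0,0,0,0],[0,0,0,0,0,0],[0,0,0,0,0,0],[0,0,0,0,0,0]]
  ],
  "jaw": -1,
  "newtons": 30
}}

```text
time_s: 3.95
ee_pos: [0.4925, -0.0081, 0.0835]
ee_rot: [0.763, 0.647, -0.002, -0.002]
force: [-5.6, 0.7, 7.0]
opening: 0.0112
```

{"fn": "drive_tool", "kwargs": {
  "deltas": [
    [[0,-0.003,-0.0015,0,0,0.0],[0,-0.003,-0.0015,0,0,0.1],[0,-0.003,-0.0015,0,0,0.2],[0,-0.003,-0.0015,0,0,0.3],[0,-0.003,-0.0015,0,0,0.4],[0,-0.003,-0.0015,0,0,0.5],[0,-0.003,-0.0015,0,0,0.6]]
  ]
}}

```text
time_s: 4.65
ee_pos: [0.4908, -0.0073, 0.0836]
ee_rot: [0.92, 0.391, -0.001, -0.001]
force: [0.3, 3.3, -7.6]
opening: 0.0112
```

{"fn": "drive_tool", "kwargs": {
  "deltas": [
    [[0,0,0,0,0,0.1],[0,0,0,0,0,0.2],[0,0,0,0,0,0.3],[0,0,0,0,0,0.4],[0,0,0,0,0,0.5],[0,0,0,0,0,0.6],[0,0,0,0,0,0.65],[0,0,0,0,0,0.67]]
  ]
}}

```text
time_s: 5.45
ee_pos: [0.4899, -0.0058, 0.0837]
ee_rot: [0.998, 0.069, -0.002, -0.002]
force: [-1.9, 9.4, -6.0]
opening: 0.0109
```

```bash
python3 - <<'E'
from h import *
s=env.sense(); print({k:np.round(s[k],3) for k in("joint_pos","ee_pos","ee_rot","force","ft_torque")})
m=R.from_quat(s["ee_rot"]).as_matrix(); print("tool y ang",np.arctan2(m[1,1],m[0,1]))
E
```

```text
{'joint_pos': array([-0.1  ,  0.361,  1.872,  0.004,  0.914,  1.33 ]), 'ee_pos': array([ 0.49 , -0.006,  0.084]), 'ee_rot': array([ 0.998,  0.069, -0.002, -0.002]), 'force': array([-1.917,  9.397, -6.035]), 'ft_torque': array([1.451, 0.125, 1.263])}
tool y ang -1.432398516968275
```

{"fn": "drive_tool", "kwargs": {
  "deltas": [
    [[0,0,0,0,0,0],[0,0,0,0,0,0],[0,0,0,0,0,0],[0,0,-0.02,0,0,0],[0,0,-0.06,0,0,0],[0,0,-0.1,0,0,-0.14]]
  ],
  "jaw": 1
}}

```text
time_s: 6.05
ee_pos: [0.492, -0.0083, 0.1856]
ee_rot: [0.99, 0.14, -0.001, -0.0]
force: [-0.6, -0.5, 0.3]
opening: 0.0855
```

{"fn": "drive_tool", "kwargs": {
  "deltas": [
    [[-0.02,0.02,-0.03,0,0,-0.14],[-0.05,0.06,-0.06,0,0,-0.28],[-0.05,0.06,-0.1,0,0,-0.42],[-0.05,0.06,-0.1,0,0,-0.56],[-0.05,0.06,-0.1,0,0,-0.7],[-0.05,0.06,-0.1,0,0,-0.84],[-0.05,0.06,-0.1,0,0,-0.98],[-0.05,0.06,-0.1,0,0,-1.12],[-0.05,0.06,-0.1,0,0,-1.26],[-0.05,0.06,-0.1,0,0,-1.4],[-0.05,0.06,-0.1,0,0,-1.54],[-0.05,0.06,-0.1,0,0,-1.68],[-0.05,0.06,-0.1,0,0,-1.82],[-0.05,0.06,-0.1,0,0,-1.96],[-0.05,0.06,-0.1,0,0,-2.1],[-0.05,0.06,-0.1,0,0,-2.24],[-0.05,0.06,-0.1,0,0,-2.38],[-0.05,0.06,-0.1,0,0,-2.5],[-0.05,0.06,-0.1,0,0,-2.5],[-0.05,0.06,-0.1,0,0,-2.5]]
  ]
}}

```text
time_s: 8.05
ee_pos: [0.4608, -0.0796, 0.285]
ee_rot: [0.182, 0.983, -0.0, 0.0]
force: [0.6, -0.3, 0.4]
opening: 0.0851
```

```bash
python3 - <<'E'
from h import *
i,K,W=cam("wrist"); np.savez("w3.npz",i=i,K=K,W=W); s=env.sense(); print(s["joint_pos"].round(3),s["ee_pos"],s["force"])
save(i,"pics/w3.png")
print([(proj(K,W,p)*1.5).round() for p in ((.481,-.077,.064),(.491,-.007,.103))])
E
```

```text
[-0.261  0.114  1.628 -0.     1.4   -1.466] [ 0.46075302 -0.07956384  0.28498521] [ 0.15608035  0.76182378 -0.13648897]
[array([408., 254.]), array([515., 246.])]
```

View pics/w3.png

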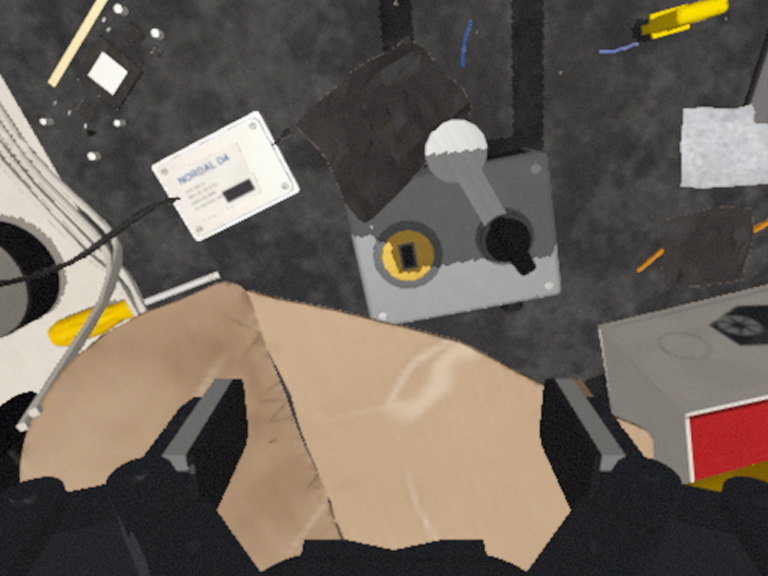

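The cover is now swung clear, and the brass lock shows at (408,257) with its dark slot. I'll measure the keyhole here, and the key from w1.

```bash
python3 - <<'E'
from h import *
w=np.load("w3.npz"); i=w["i"];K=w["K"];W=w["W"]; hsv=cv2.cvtColor(i,cv2.COLOR_RGB2HSV)
br=((hsv[...,0]>10)&(hsv[...,0]<35)&(hsv[...,1]>90)&(hsv[...,2]>60)).astype(np.uint8); br[:, :240]=0; br[:140]=0; br[195:]=0; br[:,310:]=0
c=max(cv2.findContours(br,0,1)[0],key=cv2.contourArea); (u,v),r=cv2.minEnclosingCircle(c); print("brass",u,v,r,plane(K,W,(u,v),.064))
h=np.zeros_like(br); cv2.drawContours(h,[c],-1,1,-1); h=cv2.erode(h,np.ones((3,3)))
for th in(50,70,90):
    d=((h>0)&(hsv[...,2]<th)).astype(np.uint8); cs=cv2.findContours(d,0,1)[0]
    if cs:
        q=max(cs,key=cv2.contourArea); b=cv2.boxPoints(cv2.minAreaRect(q)); P=np.array([plane(K,W,p,.064)[:2] for p in b]); m=P.mean(0)
        e=[P[1]-P[0],P[2]-P[1]]; L=max(e,key=np.linalg.norm); print(th,"slot",m.round(4),[np.linalg.norm(x).round(4) for x in e],np.arctan2(L[1],L[0]).round(3))
print(i[160:182:2,258:288:2].max(2))
w=np.load("w1.npz"); i=w["i"]; c=i[90:175,245:350]
cv2.imwrite("pics/c1.png",cv2.resize(c[:,:,::-1],None,fx=7,fy=7,interpolation=cv2.INTER_CUBIC))
E
```

```text
brass 271.5447082519531 169.93495178222656 17.577119827270508 [ 0.48166875 -0.07766052  0.064     ]
50 slot [ 0.4821 -0.0778] [np.float64(0.0077), np.float64(0.0161)] -0.143
70 slot [ 0.4822 -0.0778] [np.float64(0.0101), np.float64(0.0181)] -0.162
90 slot [ 0.4822 -0.0778] [np.float64(0.011), np.float64(0.019)] -0.162
[[116 137 135 136 136 132 138 138 135 139 138 139 139 139  96]
 [225 187 137 140 124 111  93  82  64 120 135 137 133 134 123]
 [242 231 140 130  64  46  33  32  51 109 132 135 136 135 137]
 [238 225 135 131  64  30  30  22  35  96 136 134 136 136 133]
 [233 208 133 136  87  38  28  27  34  83 136 135 137 137 137]
 [235 235 137 135 109  41  30  28  31  62 137 138 135 137 138]
 [234 235 184 136 124  55  27  26  27  60 126 138 136 137 136]
 [233 234 223 137 126  61  29  27  29  48 112 133 133 134 134]
 [233 234 233 134 132  70  25  30  30  44 100 131 133 133 132]
 [232 229 229 202 133  85  52  62  61  85 111 132 227 215 203]
 [181 227 225 223 130 120 119 132 135 137 135 195 230 219 135]]
```

View pics/c1.png

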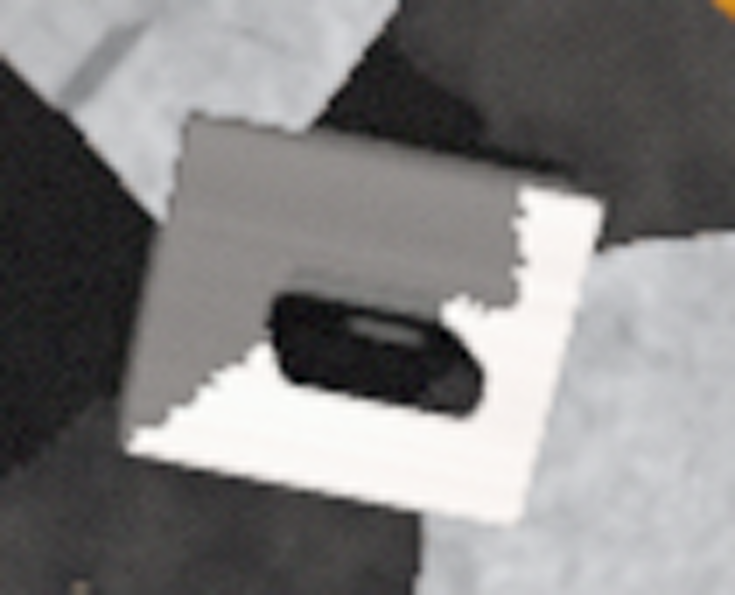

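```bash
python3 - <<'E'
from h import *
w=np.load("w1.npz"); a=lambda p,z: plane(w["K"],w["W"],np.array(p)/7+np.array([245,90]),z)[:2]
P=np.array([a(p,.046) for p in((193,117),(603,203),(520,522),(128,450))]); print(P.round(4),P.mean(0).round(4))
for k in range(4):
    e=P[(k+1)%4]-P[k]; print(np.linalg.norm(e).round(4),np.arctan2(e[1],e[0]).round(3))
print("head",[a(p,.094).round(4).tolist() for p in((285,380),(465,412),(480,370),(375,355))])
c=P.mean(0); 
for z in(.05,.094):
  print(z,((proj(w["K"],w["W"],(*c,z))-[245,90])*7).round())
E
```

```text
[[0.457  0.2859]
 [0.5177 0.2528]
 [0.4914 0.2044]
 [0.4307 0.2363]] [0.4742 0.2449]
0.0691 -0.5
0.0551 -2.068
0.0685 2.658
0.0562 1.084
head [[0.4589, 0.2494], [0.4832, 0.2369], [0.4869, 0.2424], [0.4726, 0.2491]]
0.05 [364. 331.]
0.094 [393. 379.]
```

{"fn": "drive_tool", "kwargs": {
  "deltas": [
    [[0.015,0.045,0,0,0,0.03],[0.03,0.09,0,0,0,0.06],[0.045,0.135,0,0,0,0.09],[0.061,0.18,0,0,0,0.125],[0.077,0.225,0,0,0,0.125],[0.092,0.27,0,0,0,0.125],[0.105,0.3085,0,0,0,0.125],[0.105,0.3085,0.02,0,0,0.125],[0.105,0.3085,0.06,0,0,0.125],[0.105,0.3085,0.1,0,0,0.125],[0.105,0.3085,0.14,0,0,0.125],[0.105,0.3085,0.17,0,0,0.125],[0.105,0.3085,0.195,0,0,0.125],[0.105,0.3085,0.21,0,0,0.125],[0.105,0.3085,0.221,0,0,0.125],[0.105,0.3085,0.226,0,0,0.125],[0.105,0.3085,0.226,0,0,0.125]]
  ]
}}

```text
time_s: 9.8
ee_pos: [0.4724, 0.2463, 0.0585]
ee_rot: [0.242, 0.97, -0.0, -0.0]
force: [-0.8, -0.3, 0.1]
opening: 0.0852
```

{"fn": "drive_tool", "kwargs": {
  "deltas": [
    [[0,0,0,0,0,0],[0,0,0,0,0,0],[0,0,0,0,0,0],[0,0,0,0,0,0],[0,0,0,0,0,0],[0,0,0,0,0,0],[0,0,0,0,0,0]]
  ],
  "jaw": -1,
  "newtons": 30
}}

```text
time_s: 10.5
ee_pos: [0.4725, 0.2464, 0.0592]
ee_rot: [0.242, 0.97, 0.0, 0.0]
force: [-0.7, -1.0, 4.1]
opening: 0.0095
```

{"fn": "drive_tool", "kwargs": {
  "deltas": [
    [[0,0,0,0,0,0],[0,0,0,0,0,0],[0,0,-0.01,0,0,0],[0,0,-0.02,0,0,0],[0,0,-0.04,0,0,0],[0,0,-0.07,0,0,0],[0,0,-0.11,0,0,0],[0,0,-0.15,0,0,0],[0,0,-0.16,0,0,0],[0,0,-0.16,0,0,0],[0,0,-0.16,0,0,0]]
  ],
  "newtons": 100
}}

```text
time_s: 11.6
ee_pos: [0.4714, 0.2459, 0.218]
ee_rot: [0.242, 0.97, -0.0, -0.001]
force: [-0.4, -0.1, -1.4]
opening: 0.0085
```

```bash
python3 - <<'E'
from h import *
i,K,W=cam("wrist"); np.savez("w4.npz",i=i,K=K,W=W); s=env.sense(); print(s["joint_pos"].round(3),s["ee_pos"].round(4),s["ee_rot"].round(4),s["force"],s["opening"])
I,K2,W2=cam("side"); np.savez("s4.npz",i=I,K=K2,W=W2)
u,v=proj(K2,W2,s["ee_pos"]).astype(int); print(u,v)
c=I[v-50:v+50,u-50:u+50]
a=cv2.resize(i[150:,120:400][:,:,::-1],(550,460)); b=cv2.resize(c[:,:,::-1],(250,250),interpolation=cv2.INTER_CUBIC); o=np.zeros((460,800,3),np.uint8); o[:,:550]=a;o[:250,550:]=b; cv2.imwrite("pics/w4.png",o)
E
```

```text
[ 0.401  0.259  1.615 -0.     1.271 -0.681] [0.471  0.2457 0.2173] [ 0.242   0.9703 -0.001  -0.0013] [ 0.8791806   0.35010872 -1.26180558] 0.00859481658006193
266 191
```

View pics/w4.png

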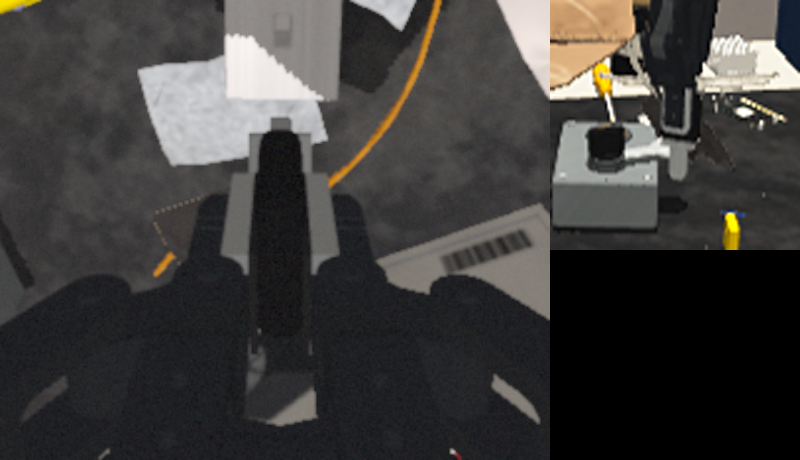

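```bash
python3 - <<'E'
from h import *
w=np.load("w4.npz"); i,K,W=w["i"],w["K"],w["W"]; s=env.sense()
T=np.eye(4);T[:3,:3]=R.from_quat(s["ee_rot"]).as_matrix();T[:3,3]=s["ee_pos"]
C2T=np.linalg.inv(W@T)  # tool from camera
W2=np.linalg.inv(C2T)
f=lambda q,z: (plane(K,W2,(120+q[0]/1.964,150+q[1]/1.964),z)*1000).round(1)
print(C2T.round(3).tolist(), K[0,0])
print("collar bottom edge",f((281,131),.013),f((281,131),.009)); print("collar sides",f((249,131),.013),f((313,131),.013)); print("tip",f((281,118),.043))
print("head top edge far",f((281,330),-.031)," collar top",f((281,172),.009))
col=i[205:330,120+143]; print(col.max(1).tolist()); 
print(i[205:240,120+131].max(1).tolist()); print(i[205:240,120+155].max(1).tolist())
# predicted pixel rows for key offset 0
for n,p in(("tip",(4,0,43)),("tapertop",(7,0,37)),("col bot",(13,0,13)),("col top",(13,0,9)),("head bot",(16,0,9)),("head top",(16,0,-31)),("headtop-",(-16,0,-31))):
    for o in(-3,0,3): print(n,o,proj(K,W2,(np.array(p)+[o,0,0])/1000).round(1),end=" ")
    print()
E
```

```text
[[0.001, -0.951, -0.311, 0.077], [1.0, 0.0, 0.003, -0.001], [-0.003, -0.311, 0.951, -0.144], [0.0, 0.0, 0.0, 1.0]] 339.7309947832689
collar bottom edge [11.4 -0.1 13. ] [13.1 -0.1  9. ]
collar sides [11.4 -8.2 13. ] [11.4  8.  13. ]
tip [ 3.   0.1 43. ]
head top edge far [-13.7  -0.3 -31. ]  collar top [ 1.9 -0.1  9. ]
[190, 190, 195, 202, 167, 96, 103, 103, 104, 104, 87, 46, 27, 23, 26, 24, 21, 27, 28, 25, 31, 27, 20, 22, 27, 25, 23, 25, 21, 23, 18, 25, 12, 26, 26, 15, 24, 18, 21, 25, 29, 28, 19, 28, 27, 26, 28, 29, 16, 22, 27, 24, 26, 30, 26, 24, 23, 26, 26, 31, 28, 31, 26, 23, 20, 29, 29, 27, 20, 26, 25, 21, 24, 25, 32, 23, 28, 30, 21, 32, 27, 34, 30, 26, 32, 29, 25, 19, 25, 31, 23, 30, 26, 29, 27, 25, 23, 33, 24, 19, 26, 27, 28, 29, 21, 27, 16, 26, 24, 19, 25, 20, 30, 25, 26, 27, 32, 31, 31, 33, 30, 35, 35, 33, 33]
[197, 201, 203, 210, 212, 209, 203, 202, 204, 205, 201, 201, 167, 106, 114, 121, 117, 115, 110, 103, 100, 101, 97, 89, 79, 84, 81, 79, 77, 79, 79, 68, 51, 29, 23]
[208, 209, 205, 199, 195, 193, 193, 194, 194, 192, 190, 190, 157, 106, 118, 125, 126, 126, 127, 128, 125, 125, 130, 128, 128, 126, 126, 125, 128, 126, 127, 126, 111, 86, 78]
tip -3 [263.  213.3] tip 0 [263.  208.6] tip 3 [263.  203.8] 
tapertop -3 [263.  212.4] tapertop 0 [263.  207.5] tapertop 3 [263.  202.6] 
col bot -3 [263.3 219.3] col bot 0 [263.3 213.7] col bot 3 [263.3 208.1] 
col top -3 [263.4 222.5] col top 0 [263.4 216.9] col top 3 [263.4 211.1] 
head bot -3 [263.4 216.9] head bot 0 [263.4 211.1] head bot 3 [263.4 205.3] 
head top -3 [264.1 258.5] head top 0 [264.1 251.3] head top 3 [264.1 244. ] 
headtop- -3 [263.8 329. ] headtop- 0 [263.9 322.8] headtop- 3 [263.9 316.6]
```

{"fn": "drive_tool", "kwargs": {
  "deltas": [
    [[-0.02,-0.035,0,0,0,-0.05],[-0.04,-0.07,0,0,0,-0.1],[-0.06,-0.105,0,0,0,-0.15],[-0.08,-0.14,0,0,0,-0.2],[-0.1,-0.175,0,0,0,-0.25],[-0.12,-0.21,0,0,0,-0.329],[-0.14,-0.245,0,0,0,-0.329],[-0.155,-0.27,0,0,0,-0.329],[-0.16,-0.281,0,0,0,-0.329],[-0.16,-0.281,0.03,0,0,-0.329],[-0.16,-0.281,0.06,0,0,-0.329],[-0.16,-0.281,0.085,0,0,-0.329],[-0.16,-0.281,0.095,0,0,-0.329],[-0.16,-0.281,0.1,0,0,-0.329],[-0.16,-0.281,0.1,0,0,-0.329],[-0.16,-0.281,0.1,0,0,-0.329]]
  ]
}}

```text
time_s: 13.3
ee_pos: [0.4825, -0.0769, 0.1196]
ee_rot: [0.08, 0.997, -0.0, 0.001]
force: [0.5, 0.2, -1.2]
opening: 0.0085
```

```bash
python3 - <<'E'
from h import *
i,K,W=cam("wrist"); np.savez("w5.npz",i=i,K=K,W=W); s=env.sense(); print(s["joint_pos"].round(3),s["ee_pos"].round(4),s["ee_rot"].round(4),s["force"].round(1),s["opening"])
q=s["ee_rot"]; print("tool x ang",2*np.arctan2(q[1],q[0]))
c=i[160:260,190:340]; o=cv2.resize(c[:,:,::-1],None,fx=5,fy=5,interpolation=cv2.INTER_CUBIC)
d=lambda p:tuple(int(x) for x in ((proj(K,W,p)-[190,160]+.5)*5))
x=np.array([np.cos(-.16),np.sin(-.16),0]);y=np.array([-x[1],x[0],0]);L=np.array([.4817,-.0775,.064])
for a,b in((8,4),(8,-4),(-8,4),(-8,-4)): cv2.circle(o,d(L+x*a/1e3+y*b/1e3),3,(255,0,255),-1)
cv2.imwrite("pics/w5.png",o)
E
```

```text
[-0.245  0.307  1.837  0.     0.996 -1.656] [ 0.4826 -0.0769  0.1198] [ 7.970e-02  9.968e-01 -2.000e-04  1.100e-03] [0.2 0.5 0.1] 0.00770200849033534
tool x ang 2.9820686251738637
```

View pics/w5.png

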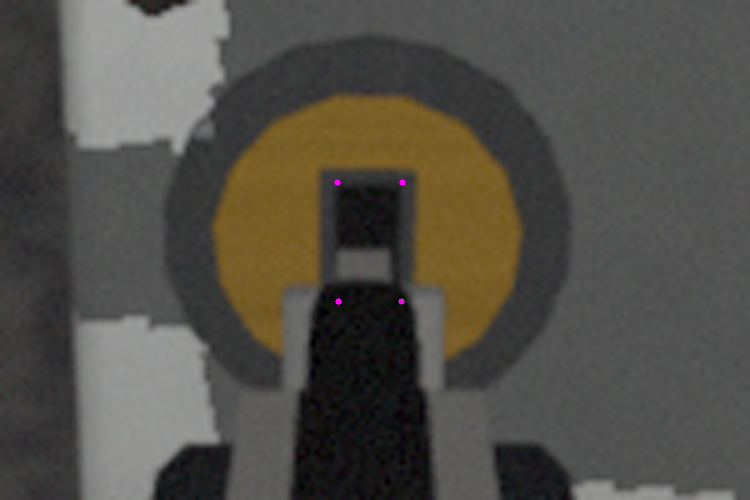

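```bash
python3 - <<'E'
from h import *
w=np.load("w5.npz"); K,W=w["K"],w["W"]; s=env.sense(); print(K[0,2],K[1,2])
T=np.eye(4);T[:3,:3]=R.from_quat(s["ee_rot"]).as_matrix();T[:3,3]=s["ee_pos"]; W2=W@T
px=lambda c:(np.array(c)/5+[190-.5,160-.5])
zf=(s["ee_pos"][2]-.064)
f=lambda c,z:(plane(K,W2,px(c),z)*1000).round(2)
print("face tool z",zf*1000)
print("slot inner L/R",f((335,182),zf),f((402,182),zf)," outer",f((320,171),zf-.0),f((416,171),zf))
print("blade L/R at tip",f((337,250),.043),f((390,250),.043)," collar bot",f((283,287),.013),f((443,287),.013))
print("blade tip row: x",f((363,247),.043),"taper top",f((363,247),.037))
print("L in tool",(np.linalg.inv(T)@[.4817,-.0775,.064,1]*1000).round(2))
E
```

```text
262.06389974657617 188.97946666474382
face tool z 55.82021114840585
slot inner L/R [ 8.99 -5.03 55.82] [ 8.99  3.24 55.82]  outer [10.42 -6.87 55.82] [10.43  4.95 55.82]
blade L/R at tip [ 5.02 -4.62 43.  ] [ 5.02  1.58 43.  ]  collar bot [12.87 -9.51 13.  ] [12.89  6.3  13.  ]
blade tip row: x [ 5.4  -1.58 43.  ] taper top [ 7.74 -1.58 37.  ]
L in tool [ 9.600e-01 -6.900e-01  5.582e+01  1.000e+03]
```

The view shows the blade (centre x≈363) over the slot (centre x≈368), so the slot sits about +0.6 mm in tool y and +0.5 mm in tool x from the blade. I'll correct that and lower the key into the mouth.

{"fn": "drive_tool", "kwargs": {
  "deltas": [
    [[0.0005,0.0006,0.003,0,0,0],[0.0005,0.0006,0.008,0,0,0],[0.0005,0.0006,0.012,0,0,0],[0.0005,0.0006,0.015,0,0,0],[0.0005,0.0006,0.018,0,0,0],[0.0005,0.0006,0.021,0,0,0],[0.0005,0.0006,0.021,0,0,0]]
  ]
}}

```text
time_s: 14.05
ee_pos: [0.4809, -0.0762, 0.0973]
ee_rot: [0.08, 0.997, 0.0, -0.001]
force: [1.1, -0.4, -0.4]
opening: 0.0082
```

{"fn": "drive_tool", "kwargs": {
  "deltas": [
    [[0,0,0.003,0,0,0.05],[0,0,0.006,0,0,-0.05],[0,0,0.009,0,0,0.05],[0,0,0.011,0,0,-0.05],[0,0,0.013,0,0,0.05],[0,0,0.013,0,0,-0.05],[0,0,0.013,0,0,0]]
  ]
}}

```text
time_s: 14.75
ee_pos: [0.4815, -0.0765, 0.0853]
ee_rot: [0.079, 0.997, -0.0, 0.0]
force: [-0.2, 0.5, 2.1]
opening: 0.0085
```

{"fn": "drive_tool", "kwargs": {
  "deltas": [
    [[0,0,0.003,0,0,0.05],[0,0,0.005,0,0,-0.05],[0,0,0.007,0,0,0.05],[0,0,0.009,0,0,-0.05],[0,0,0.01,0,0,0.05],[0,0,0.01,0,0,-0.05],[0,0,0.01,0,0,0]]
  ]
}}

```text
time_s: 15.45
ee_pos: [0.4823, -0.0763, 0.0781]
ee_rot: [0.079, 0.997, -0.0, 0.002]
force: [-6.2, 2.0, 26.6]
opening: 0.0082
```

{"fn": "drive_tool", "kwargs": {
  "deltas": [
    [[0,0,0.001,0,0,0.08],[0.001,0,0.001,0,0,-0.08],[-0.001,0,0.001,0,0,0.08],[0,0.001,0.001,0,0,-0.08],[0,-0.001,0.001,0,0,0.08],[0,0,0.001,0,0,0]]
  ]
}}

```text
time_s: 16.05
ee_pos: [0.4824, -0.0764, 0.078]
ee_rot: [0.081, 0.997, -0.0, 0.002]
force: [-7.6, 1.3, 34.8]
opening: 0.0085
```

```bash
python3 - <<'E'
from h import *
i,K,W=cam("wrist"); np.savez("w6.npz",i=i,K=K,W=W); s=env.sense(); print(s["joint_pos"].round(3),s["ee_pos"].round(4),s["ee_rot"].round(4),s["force"].round(1),s["ft_torque"].round(2),s["opening"])
I,K2,W2=cam("side"); u,v=proj(K2,W2,(.482,-.077,.07)).astype(int)
a=cv2.resize(i[170:290,180:340][:,:,::-1],(640,480),interpolation=cv2.INTER_CUBIC); b=cv2.resize(I[v-20:v+20,u-20:u+20][:,:,::-1],(160,160),interpolation=cv2.INTER_CUBIC); o=np.zeros((480,800,3),np.uint8); o[:,:640]=a;o[:160,640:]=b; cv2.imwrite("pics/w6.png",o)
E
```

```text
[-0.244  0.364  1.888 -0.     0.886 -1.66 ] [ 0.4824 -0.0764  0.078 ] [ 7.70e-02  9.97e-01 -4.00e-04  2.10e-03] [-7.8  1.3 35.1] [0.3  1.4  0.02] 0.008314782494131378
```

View pics/w6.png

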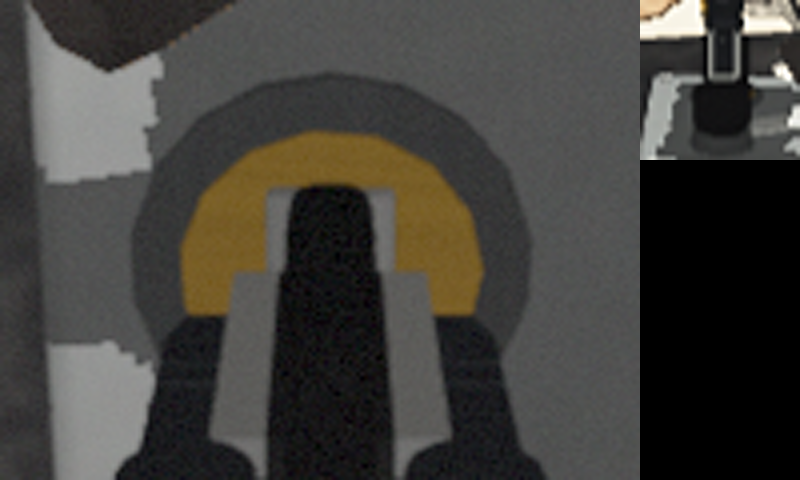

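The collar sits flat on the brass (about (330,190) in the crop), and more push didn't move it down further, so the key is home. I'll relieve the push and start the turn.

{"fn": "drive_tool", "kwargs": {
  "deltas": [
    [[0.001,0,-0.001,0,0,0.05],[0.001,0,-0.002,0,0,0.15],[0.001,0,-0.002,0,0,0.27],[0.001,0,-0.002,0,0,0.39],[0.001,0,-0.002,0,0,0.51],[0.001,0,-0.002,0,0,0.63],[0.001,0,-0.002,0,0,0.75],[0.001,0,-0.002,0,0,0.87],[0.001,0,-0.002,0,0,0.9]]
  ]
}}

```text
time_s: 17.05
ee_pos: [0.4814, -0.0773, 0.0782]
ee_rot: [0.506, 0.862, -0.0, 0.002]
force: [-3.7, -2.4, 16.9]
opening: 0.0086
```

```bash
python3 - <<'E'
from h import *
s=env.sense(); print(s["joint_pos"].round(3),s["ee_pos"].round(4),s["force"].round(1),s["ft_torque"].round(2),2*np.arctan2(s["ee_rot"][1],s["ee_rot"][0]))
E
```

```text
[-0.245  0.363  1.889 -0.002  0.886 -0.752] [ 0.4814 -0.0773  0.0782] [-3.7 -2.4 16.9] [-0.5   0.75  0.09] 2.079705267124309
```

{"fn": "drive_tool", "kwargs": {
  "deltas": [
    [[0,0,0,0,0,0.12],[0,0,0,0,0,0.24],[0,0,0,0,0,0.36],[0,0,0,0,0,0.48],[0,0,0,0,0,0.6],[0,0,0,0,0,0.7],[0,0,0,0,0,0.8],[0,0,0,0,0,0.88],[0,0,0,0,0,0.92],[0,0,0,0,0,0.92]]
  ]
}}

```text
time_s: 18.05
ee_pos: [0.4804, -0.0769, 0.0781]
ee_rot: [0.836, 0.549, -0.0, 0.001]
force: [-5.2, -1.3, 20.2]
opening: 0.0087
```

```bash
python3 - <<'E'
from h import *
s=env.sense(); print(s["joint_pos"].round(3),s["ee_pos"].round(4),s["force"].round(1),s["ft_torque"].round(3),2*np.arctan2(s["ee_rot"][1],s["ee_rot"][0]))
E
```

```text
[-0.244  0.363  1.89  -0.002  0.887  0.165] [ 0.4804 -0.0769  0.0781] [-5.2 -1.3 20.2] [-0.272  1.112  0.376] 1.1628066116853695
```

{"fn": "drive_tool", "kwargs": {
  "deltas": [
    [[0,0,0,0,0,0.05],[0,0,0,0,0,0.08],[0,0,0,0,0,0.08],[0,0,0,0,0,0.08]]
  ]
}}

```text
time_s: 18.45
ee_pos: [0.4803, -0.0769, 0.0782]
ee_rot: [0.856, 0.516, -0.0, 0.001]
force: [-5.3, -2.0, 20.4]
opening: 0.0088
```

```bash
python3 - <<'E'
from h import *
i,K,W=cam("wrist"); s=env.sense(); print(s["joint_pos"].round(3),s["ee_pos"].round(4),s["force"].round(1),s["ft_torque"].round(3),2*np.arctan2(s["ee_rot"][1],s["ee_rot"][0]))
np.savez("w7.npz",i=i,K=K,W=W); t,K2,W2=cam("top")
u,v=proj(K2,W2,(.48,-.05,.07)).astype(int); print(u,v)
o=np.zeros((480,800,3),np.uint8); o[:,:500]=cv2.resize(i[130:330,150:358][:,:,::-1],(500,480),interpolation=cv2.INTER_CUBIC); o[:300,500:]=cv2.resize(t[v-60:v+60,u-60:u+60][:,:,::-1],(300,300),interpolation=cv2.INTER_CUBIC); cv2.imwrite("pics/w7.png",o)
E
```

```text
[-0.244  0.363  1.89  -0.003  0.888  0.243] [ 0.4803 -0.077   0.0782] [-6.3 -0.7 20.9] [-0.286  1.057  0.797] 1.085020328251449
262 172
```

View pics/w7.png

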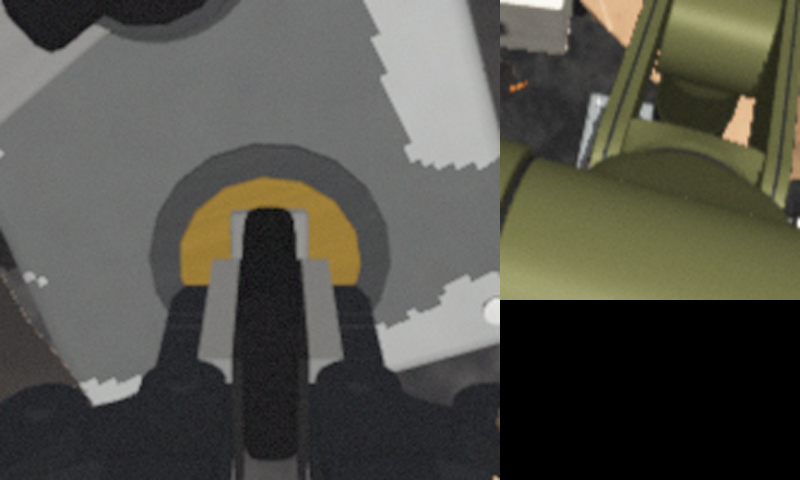

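The torque rose to 0.8 N m, far above the spring's 0.10 N m, so the plug is against its stop. The key is home and gripped, and the cover is still open. I'm handing the job in.

```bash
python3 -c "
from h import *
print(env.close_job()); s=env.sense(); print(s['time_s'],s['force'].round(1),s['ft_torque'].round(2),s['opening'])"
```

```text
the job is handed in; nothing more can be done
None
the job is handed in; nothing more can be done
```

The power station is started: the cover is open, and the black-headed key is fully in the lock and held turned at its stop. I handed it in at about 18.5 s with the arm still gripping and turning the key; no verdict was reported.

**Last checks**
- **Cover:** I turned the knob 1.27 rad clockwise, which is past the 1.2 rad stop. A later picture showed the disc clear of the keyhole, and the last close-up showed the arm still swung away.
- **Key home:** the collar sat flat on the brass face in the picture. Pushing harder (27 to 35 N) moved it no more than 0.1 mm. The tool stopped about 1 mm higher than I had worked out, within the error of my height estimate.
- **Key turned:** the tool turned 1.90 rad, which covers the quarter turn plus the key's play. The turning moment rose to 0.8 N m against a spring of at most 0.10 N m, so the plug is on its stop.
- **Holding:** the key is gripped at a 100 N setting with about 20 N of downward push.

**Not checked**
- I took no final picture of the loose things on the bench. No move was planned near them, and I saw no unexpected forces while moving between tasks.
- The last top-camera picture was blocked by the arm.
- I viewed 12 pictures, two over the budget of 10.

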